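# Close a two-part diffusion cell with its over-centre draw latch

## Robot

A 6-joint arm with a two-finger parallel gripper is mounted at the origin on a cart in front of the work surface, level with it; the furniture and walls round the work are solid. World frame = base frame: x ahead of the robot, y to its left, z up, the work surface at z = 0. Lengths are in m, angles in rad, forces in N, time in s.
With the tool pointing down it reaches from about 0.325 to 0.9 m from the base axis. Payload 6.1 kg.
Tool frame: the origin (TCP) lies midway between the tips of the shut fingers; the grasp point (between the pads) lies 19 mm behind it; z points along the fingers, y is the line along which they close (so a half turn about z gives the same grasp; the last joint's range is limited). The gripper opens to 85 mm and grips with 20 to 120 N. Pads are 22 mm wide; open, the fingers measure 114 mm over their backs; the gripper's body (76 mm by 85 mm) begins 54 mm behind the grasp point. The pads swing forward as they close: fully open they stand 13 mm farther back than shut.
Start: joints at [0.988, 0.22, 1.526, -0, 1.395, -0.126], TCP at [0.276, 0.561, 0.231] pointing down, gripper open.
Joint ranges: [-2.98, 2.98], [-0.91, 2.08], [0.09, 2.57], [-1.24, 4.39], [0.2, 2.65], [-2.68, 2.68]. Speed limits (rad/s): [2.57, 2.57, 3.01, 3.14, 3.14, 3.14].

## Interface

Orientations are given as [roll, pitch, yaw] about the fixed x, y, z axes, in that order (R = Rz(yaw) Ry(pitch) Rx(roll)).
In Python, from plant import movep, move_l, set_joints, gripper_to, hold, inverse_kinematics, observe, get_image, get_calibration, Unreachable, job_done gives the robot as it stands. Calls block until the motion is done:
- movep(position, orientation): joint-space move of the TCP to a pose.
- move_l(position, feed=0.15, rotation=None, max_force=None): straight line of the TCP; rotation=None keeps the orientation; feed is the mean speed in m/s. With max_force (N) it stops when the force on the tool has changed by that much, and returns True; else False.
- set_joints(angles): joint-space move.
- gripper_to(opening, f_grip=None): finger opening in m; f_grip is the grip in N (None keeps the last); returns when the fingers have stopped.
- hold(seconds).
- inverse_kinematics(position, orientation): joint angles nearest the present ones, or None.
- observe(): the state.
- get_image(name): name is "side" or "top" or "wrist"; returns (picture, depth): 384x512x3 uint8, red, green, blue; 384x512 float32, m along the optical axis (not along the pixel's ray), 0 where there is no reading.
- get_calibration(name): a dict with "intrinsics" (3x3 intrinsics, pixels), "world_from_camera" (4x4, takes a point from camera to world coordinates). Camera axes: x right, y down, z forward; pixel columns grow to the right and rows downward; lengths in m; the calibration is good to about 2 mm. A picture is of the moment at which its call begins: read the wrist's pose just before it. get_calibration takes no time and is no camera call; for the wrist camera it gives the pose at the moment of the call.
A pose or a line that the arm cannot do raises Unreachable and nothing moves.
- job_done(): hands the job in; it is judged then, once.
The state is a dict: "time_s": time; "q": joint angles; "joint_velocities": joint speeds; "joint_torque": joint torques, N m; "eef_pos": TCP position; "tcp_rot": TCP orientation; "ft_force": force on the tool from outside, world axes, zero at the start; "torque": the same for the moment, N m; "opening": finger opening in m; "grasp_force": force on a finger pad.
Only numpy, scipy, OpenCV 4.12 (cv2) and the standard library are available. Lean on these libraries where they do the work, as an engineer would, in place of code of your own. Each camera call takes 0.05 s, during which the arm holds its last target. There are 200 camera calls.

## Task

A membrane cassette is already in the clear two-part diffusion cell. Slide the open half along its rods until it just rests against the cassette's gasket, pushing it only gently, then hook the latch's wire loop behind the keeper on that half. Push the red lever over its dead centre until it lies fully home under tension, without forcing it down on its stop, let go, and leave the dropper bottle, vial, dish and eyepiece where they stand.

Things in the scene. Friction and masses are not known exactly. Their poses are not given: they have to be found in the camera images.
- cell: Fixed part: aluminium base 236 x 98 mm, clear fixed half cell (78 x 56 mm, top 62 mm above the bench), two guide rods, steel latch base on the fixed half. Origin at bench height, mid-width, below the fixed half's inner face; x runs level along the rods from the fixed half towards the sliding half, z up. Rods end in a 33 mm high holder at x 122 to 130 mm.
- cassette: Blue cassette frame (5 x 74 x 62 mm) fixed on the fixed half's inner face; same frame as the cell. On its far face a round black gasket, springy (10 N/mm). Its thickness differs by sample: its free face is 10.4 to 16.4 mm from the cell's origin along x; no pose tells where, it must be felt. The closed latch squeezes it 1.8 to 7.8 mm.
- sliding_half: Clear half cell, 50 mm long, 56 wide, 13 to 60 mm above the bench, sliding along the cell's x only, about 1.6 N friction, stays where left; starts 18 to 40 mm from the gasket. Axes as the cell's; origin at bench height below its inner face, the one that meets the gasket. Steel plate on its outer end (x 53 mm), steel keeper hook on top.
- push_face (a point): Point on the sliding half's outer end plate, mid-width, 50 mm above the bench, to be pushed towards the cell's -x with closed fingertips. The plate is 52 mm wide, smooth and free from 38 to 58 mm above the bench. Pushed by hand with more than 6 N the membrane tears.
- keeper_seat (a point): Where the crossbar's axis lies in the keeper when drawn: 79 mm above the bench. Axes as the cell's. The keeper, 14 mm wide, is a hook open towards +x: post from x -8.5 to -2.5 mm; lip from it, z +3.4 to +7 mm, with round nose ending at x +1.4 mm; sill at z -3.5 mm, to x +15. The crossbar must come down beyond the nose onto the sill, then is drawn under the lip.
- lever (a joint): Latch lever, rad. 0: closed, level, on a rubber stop; grows as its free end rises, to 1.70; starts 1.55 to 1.65. Turns about the cell's y at lever_pivot; stiff pivot (0.1 N m). Loop hooked: the push needed 50 mm from the pivot grows to 4 to 13 N, drops to nearly none at dead centre (0.16). Past it the pull helps, but may not bring it home alone: press it onto the stop.
- handle: The lever's steel strip, red outer part, 18 mm wide, fixed to the lever. Origin on the lever's pivot. Its free end points along its -x and lies 72 mm from the pivot; its outer face (top when closed, facing the keeper when open) is 5 mm from the origin along its z.
- lever_pivot (a point): Axis of the lever's hinge, mid-width: 82 mm above the bench, 20 mm from the cell's origin towards -x. Axes as the cell's.
- lever_press (a point): Point on the lever's outer face, 52 mm from the pivot, where to push it. The lever bends if pressed with more than 16 N.
- loop: Latch loop: U of 5.4 mm steel wire, 36.4 mm wide outside, hinged by both ends to the lever 18 mm from the lever's pivot. Origin on that hinge, x towards the crossbar, y along it. Starts standing 64 to 78 degrees above level, tipped to the keeper's side; friction keeps it up, below about 55 degrees it sinks by its weight. Can be pinched across its 36.4 mm near the crossbar.
- crossbar (a point): Middle of the loop's crossbar, on its axis (wire 5.4 mm thick), 65.1 mm from the loop's hinge axis.
- dropper_1: Amber dropper bottle with black teat, 33 mm wide, 102 mm tall; origin under its base. Bystander.
- vial_1: White vial with black cap, 27 mm wide, 56 mm tall. Bystander.
- petri_dish_2: Empty clear petri dish, 64 mm wide, 14 mm high. Bystander.
- spare_eyepiece: Black microscope eyepiece standing on its white sleeve, 48 mm wide, 55 mm tall. Bystander.

How it is judged:
On the way, in this order (a step that is already met when the one before it is completed fails the run):
1. the sliding half rests against the gasket (contact force between sliding_half and cassette above 1 N), for 0.2 s.
2. the loop's crossbar lies in the keeper, below the lip (z of crossbar in the frame of keeper_seat between -0.004 and 0.002 m and x of crossbar in the frame of keeper_seat between -0.002 and 0.017 m), for 0.2 s.
At the end, for the whole second after the job is handed in: The lever lies home (within 0.02 rad of its stop), the loop's crossbar sits in the keeper within 3 mm of its seat and pulls on it with more than 8 N, the sliding half is pressed on the cassette's gasket with more than 8 N (value of joint lever below 0.02 rad and distance between crossbar and keeper_seat below 0.003 m and contact force between loop and sliding_half above 8 N and contact force between sliding_half and cassette above 8 N); the robot touches nothing.
It fails at once if the robot pushes on the sliding half with more than 6 N (the membrane would tear) (contact force between any of the fingers, the arm and sliding_half above 6 N).
It fails at once if the robot bears on the lever with more than 16 N (contact force between any of the fingers, the arm and handle above 16 N).
It fails at once if the dropper bottle, the vial, the dish or the eyepiece is moved by more than 15 mm (distance of any of dropper_1, vial_1, petri_dish_2, spare_eyepiece from where it was at the start of the episode above 0.015 m).
It also fails if it takes over 64 s, if anything falls off the work surface, if the arm or the gripper's body presses on something with over 40 N, if the wrist force passes 120 N, or if a joint passes its speed limit or range.

## Working session

There is one attempt and no reset: what is moved stays moved. The work goes in short steps, each a Python script; the robot and the scene stay as the last script left them, time stands still between calls to the robot, and variables do not carry over. Pictures are saved under pics/ and viewed, at most 10 in all, crops included, and the job is handed in when it is done.

```bash
mkdir -p pics; ls
python3 - <<'E'
from plant import *
import cv2,numpy as np
for n in("side","top"):
    im,d=get_image(n); cv2.imwrite(f"pics/{n}0.png",im[:,:,::-1]); np.savez(f"pics/{n}0.npz",im=im,d=d)
    c=get_calibration(n); print(n,np.round(c["intrinsics"],1).tolist(),np.round(c["world_from_camera"],3).tolist())
s=observe();print(s["time_s"],s["eef_pos"],s["tcp_rot"],s["ft_force"],s["opening"])
E
```

```text
pics
side [[443.7, 0.0, 259.9], [0.0, 443.7, 188.9], [0.0, 0.0, 1.0]] [[1.0, -0.007, 0.005, 0.59], [-0.008, -0.511, 0.86, -1.095], [-0.003, -0.86, -0.511, 0.713], [0.0, 0.0, 0.0, 1.0]]
top [[350.3, 0.0, 255.1], [0.0, 350.3, 192.4], [0.0, 0.0, 1.0]] [[-0.004, -0.982, 0.187, 0.399], [-1.0, 0.002, -0.012, -0.038], [0.011, -0.187, -0.982, 1.032], [0.0, 0.0, 0.0, 1.0]]
0.1 [0.27536366 0.56043762 0.23027357] [-3.13977569e+00 -2.14503396e-04  2.68480283e+00] [0.53841594 0.37403096 0.14022186] 0.08536083531247779
```

View pics/side0.png

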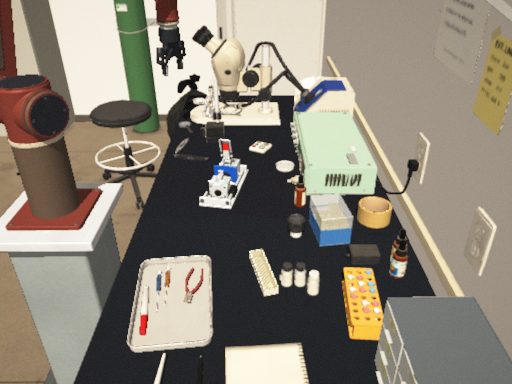

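View pics/top0.png

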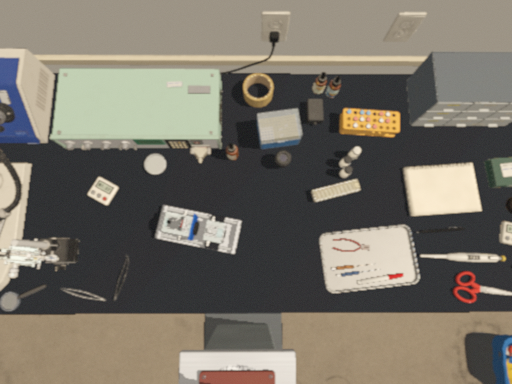

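The side view shows the cell at about (225,180), with the red lever up at (226,148), the blue cassette at (227,172) and the sliding half towards the camera. In the top view the base spans (157–241, 205–252), and cell +x runs to the right and slightly down. Next I'll use depth for a coarse pose, then take wrist views.

```bash
cat > h.py <<'E'
from plant import *
import cv2,numpy as np
from scipy.spatial.transform import Rotation as R
def cloud(d,c):
    K=c["intrinsics"];T=np.array(c["world_from_camera"]);v,u=np.mgrid[:d.shape[0],:d.shape[1]]
    P=np.stack([(u-K[0][2])/K[0][0]*d,(v-K[1][2])/K[1][1]*d,d],-1)
    return P@T[:3,:3].T+T[:3,3]
def proj(p,c):
    T=np.linalg.inv(np.array(c["world_from_camera"]));q=np.atleast_2d(p)@T[:3,:3].T+T[:3,3]
    q=q@np.array(c["intrinsics"]).T;return q[:,:2]/q[:,2:]
E
python3 - <<'E'
from h import *
z=np.load("pics/top0.npz");d=z["d"];c=get_calibration("top");P=cloud(d,c)
m=np.zeros(d.shape,bool);m[195:260,148:250]=1
m&=(P[...,2]>.006)&(P[...,2]<.2)
q=P[m];print(len(q))
low=q[:, :2].astype(np.float32)
r=cv2.minAreaRect(low);print(r)
im=z["im"].astype(int);b=m&(im[...,2]>im[...,0]+60);print("blue",P[b].mean(0),P[b].max(0),b.sum())
rd=m&(im[...,0]>im[...,2]+60);print("red",P[rd].mean(0) if rd.any() else 0,rd.sum())
for n in((155,163),(283,158),(232,152)):print(n,P[n[1],n[0]])
s=observe();cw=np.array(get_calibration("wrist")["world_from_camera"])
T=np.eye(4);T[:3,:3]=R.from_euler("xyz",s["tcp_rot"]).as_matrix();T[:3,3]=s["eef_pos"]
print(np.round(np.linalg.inv(T)@cw,3),get_calibration("wrist")["intrinsics"])
E
```

```text
2736
((0.48569393157958984, 0.11433775722980499), (0.23777714371681213, 0.09806706011295319), 78.59618377685547)
blue [0.48550558 0.12390519 0.06547161] [0.51872108 0.14433359 0.08000177] 92
red [0.48246302 0.14252924 0.14013258] 1
(155, 163) [0.68336463 0.2498638  0.01314826]
(283, 158) [ 0.68772493 -0.13096073  0.05066523]
(232, 152) [0.70042297 0.01639149 0.06820897]
[[-0.001 -0.956 -0.295  0.075]
 [ 1.    -0.001 -0.     0.001]
 [-0.    -0.295  0.956 -0.143]
 [ 0.     0.     0.     1.   ]] [[275.09168789   0.         257.17204433]
 [  0.         275.09168789 190.42960918]
 [  0.           0.           1.        ]]
```

```bash
cat >> h.py <<'E'
YAW=np.deg2rad(168.6);ORI=[np.pi,0,YAW]
E
python3 - <<'E'
from h import *
import pickle
out=[]
for k,p in enumerate([(.50,.17,.25),(.47,.07,.25)]):
    movep(p,ORI); hold(.4)
    c=get_calibration("wrist");im,d=get_image("wrist")
    np.savez(f"pics/w{k}.npz",im=im,d=d);pickle.dump(c,open(f"pics/w{k}.pkl","wb"));out.append(im)
    s=observe();print(s["time_s"],s["eef_pos"],s["ft_force"],s["q"])
    cv2.imwrite(f"pics/w{k}.png",cv2.resize(im[:,:,::-1],(768,576),interpolation=cv2.INTER_CUBIC))
f=[]
for i in range(8): hold(.02);f.append(observe()["ft_force"])
print(np.std(f,0))
E
```

```text
2.2 [0.49992855 0.17022042 0.24994471] [-0.21338354 -0.33178893  0.89967513] [ 1.78790762e-01 -2.46952412e-02  1.75500415e+00 -4.62914934e-07
  1.41137028e+00 -1.19345892e+00]
3.15 [0.47004969 0.07048068 0.24989246] [-0.67371419  0.18514973 -0.19682499] [-1.72903686e-02 -1.58220651e-01  1.87921835e+00 -8.87825039e-06
  1.42083257e+00 -1.39010410e+00]
[0.42143601 0.46352567 0.5369353 ]
```

View pics/w0.png

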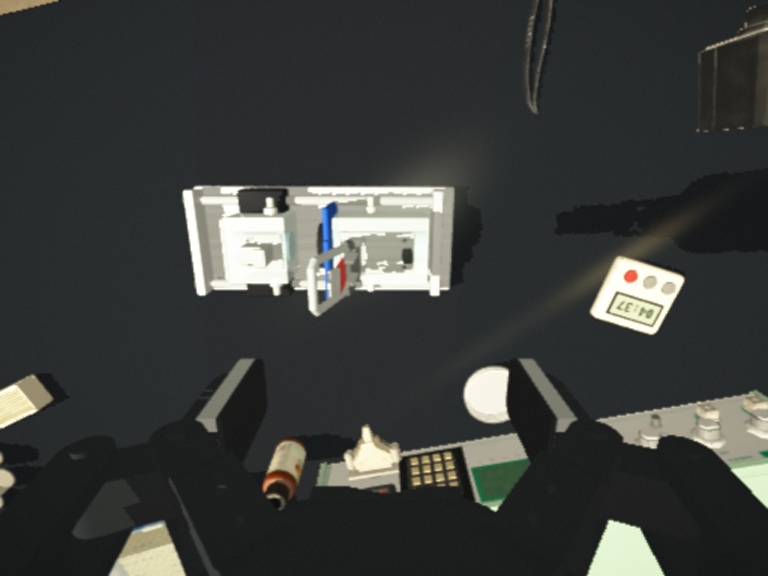

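View pics/w1.png

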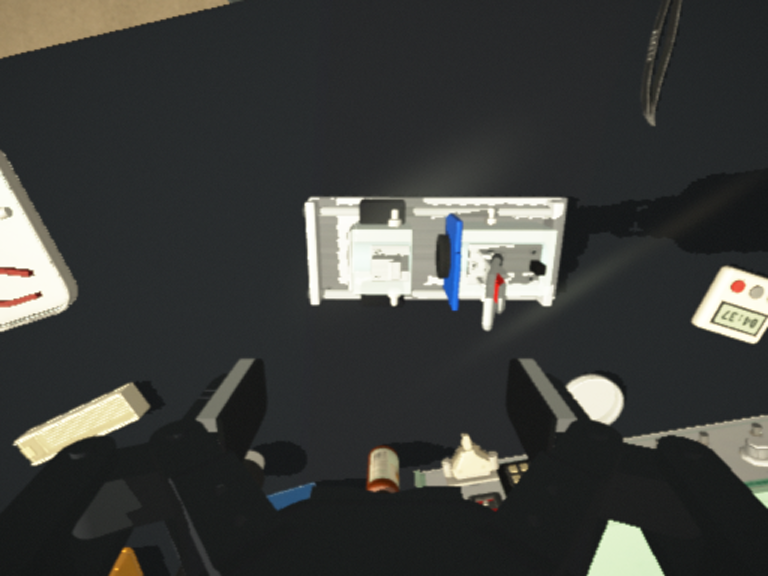

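In w0 the crossbar is at about (313,285), the blue cassette at (327,250), the sliding half at (222–292, 212–285) and the red lever at (345,275). In w1 the same parts are at (490,295), (455,262), (352–412, 228–295) and (500,285). The tool yaw matches the cell axis. Next I'll get metric positions from the clouds.

Run:
```python
from h import *
import pickle
ax=None
for k in(0,1):
    z=np.load(f"pics/w{k}.npz");d=z["d"];im=z["im"].astype(int);c=pickle.load(open(f"pics/w{k}.pkl","rb"));P=cloud(d,c)
    ok=(d>0);m=ok&(P[...,2]>.006)&(P[...,2]<.2)&(np.hypot(P[...,0]-.486,P[...,1]-.114)<.14)
    q=P[m];r=cv2.minAreaRect(q[q[:,2]<.05][:,:2].astype(np.float32));print(k,r)
    a=np.deg2rad(-101.4);ex=np.array([np.cos(a),np.sin(a)]);ey=np.array([-ex[1],ex[0]])
    C=np.array([.486,.1143]);L=np.stack([(P[...,:2]-C)@ex,(P[...,:2]-C)@ey,P[...,2]],-1)
    b=m&(im[...,2]>im[...,0]+60);B=L[b]; t=B[B[:,2]>np.percentile(B[:,2],95)-.004]
    print("blue n",len(B),"ztop",t[:,2].mean(),"x",np.percentile(t[:,0],[3,50,97]),"y",np.percentile(t[:,1],[1,99]))
    A=(t[:,:2]).astype(np.float32);print(" blue fit dir",cv2.fitLine(A,cv2.DIST_HUBER,0,.001,.001).ravel())
    rd=m&(im[...,0]>im[...,2]+60);Q=L[rd];print("red n",len(Q),Q.mean(0),Q.min(0),Q.max(0))
    up=m&(L[...,2]>.125);U=L[up];print("up n",len(U),"z",np.percentile(U[:,2],[5,50,99]))
    t=U[U[:,2]>U[:,2].max()-.008];print(" top pts",t.mean(0),t.min(0),t.max(0))
    s=m&(L[...,2]>.05)&(L[...,2]<.066)&(L[...,0]>.02);S=L[s];print("slide top",np.percentile(S,[1,50,99],axis=0).round(4).tolist())
    s=m&(L[...,2]>.075)&(L[...,2]<.1)&(L[...,0]>.02);S=L[s];print("keeper",len(S),S.min(0) if len(S) else 0,S.max(0) if len(S) else 0)
```

```text
0 ((0.48668819665908813, 0.11552973836660385), (0.23839794099330902, 0.09693934768438339), 78.50818634033203)
blue n 254 ztop 0.07617353179891549 x [-0.01430541 -0.01181204 -0.00973929] y [-0.03525697  0.03396031]
 blue fit dir [ 0.03190794  0.9994908  -0.0118668  -0.0080278 ]
red n 77 [-0.03019865 -0.00144444  0.1358184 ] [-0.03131251 -0.00834205  0.06167654] [-0.01989611  0.00910887  0.14661171]
up n 720 z [0.12750064 0.15325961 0.16588106]
 top pts [-0.01644873 -0.0009418   0.16357771] [-0.01999171 -0.01749411  0.15878553] [-0.01311246  0.01872276  0.16663308]
slide top [[0.0234, -0.0279, 0.0508], [0.0471, -0.0059, 0.0606], [0.0755, 0.0278, 0.065]]
keeper 232 [ 0.03304867 -0.00640216  0.07505869] [0.05663558 0.00765702 0.0887053 ]
1 ((0.4874636232852936, 0.11522095650434494), (0.2379533350467682, 0.0985960140824318), 78.39509582519531)
blue n 525 ztop 0.07547237881841816 x [-0.0135001  -0.01132428 -0.00930707] y [-0.03536354  0.0367218 ]
 blue fit dir [ 5.8169756e-04  9.9999982e-01 -1.1316019e-02 -4.4192529e-05]
red n 74 [-0.02560506 -0.0032229   0.14164451] [-0.03130868 -0.01421324  0.11755772] [-0.0172006   0.01438158  0.1650472 ]
up n 490 z [0.1282393  0.15629336 0.16588164]
 top pts [-0.01540884 -0.00108681  0.16357091] [-0.01910628 -0.01732016  0.15856313] [-0.01279857  0.01854195  0.1665349 ]
slide top [[0.0242, -0.0285, 0.0506], [0.0516, -0.0059, 0.0606], [0.0762, 0.0275, 0.0648]]
keeper 232 [ 0.03359317 -0.00630202  0.07502721] [0.05611727 0.00815876 0.08855677]
```

```bash
cat >> h.py <<'E'
a=np.deg2rad(-101.45);EX=np.array([np.cos(a),np.sin(a),0]);EY=np.array([-EX[1],EX[0],0])
O=np.array([.4864,.1146,0])-.0141*EX+.0003*EY
def W(x,y,z): return O+x*EX+y*EY+np.array([0,0,z])
def loc(p): q=np.array(p)-O;return np.array([q@EX,q@EY,q[2]])
def F(n=12):
    f=[]
    for i in range(n): hold(.01);f.append(observe()["ft_force"])
    f=np.mean(f,0);return np.array([f@EX,f@EY,f[2]])
E
python3 - <<'E'
from h import *
gripper_to(0,60)
movep(W(.125,0,.14),ORI); move_l(W(.113,0,.047),feed=.1)
hold(.3);f0=F(20);print("f0",f0,loc(observe()["eef_pos"]),observe()["time_s"],observe()["opening"])
r=move_l(W(.104,0,.047),feed=.006,max_force=3.2);print(r,loc(observe()["eef_pos"]),F()-f0)
np.save("f0.npy",f0)
r=move_l(W(.088,0,.047),feed=.006,max_force=3.2);print(r,loc(observe()["eef_pos"]),F()-f0,observe()["time_s"])
E
```

```text
f0 [-0.14156054 -0.10819608  0.07538803] [1.13015542e-01 6.65968028e-05 4.71126143e-02] 6.1833 -0.00024251218774966668
False [1.04059933e-01 3.64013261e-05 4.70106584e-02] [ 1.82219466  0.13476689 -0.41351538]
False [8.80079248e-02 1.13559187e-05 4.69963853e-02] [ 1.61530058  0.11325575 -0.13328217] 10.85
```

Run:
```python
from h import *
f0=np.load("f0.npy")
x=.088
while x>.068:
    x-=.002
    r=move_l(W(x,0,.047),feed=.003,max_force=2)
    f=F(10)-f0;l=loc(observe()["eef_pos"]);print(r,l.round(5),f.round(2))
    if f[0]>2.4: break
for i in range(8):
    f=F(20)-f0;print(f.round(2),loc(observe()["eef_pos"]).round(5))
    if f[0]>3.2: break
    l=loc(observe()["eef_pos"]);move_l(W(l[0]-.0001,0,.047),feed=.002)
hold(.4);print(F(20)-f0,observe()["time_s"])
```

```text
False [8.595e-02 1.000e-05 4.701e-02] [ 1.2   0.02 -0.13]
False [8.395e-02 1.000e-05 4.701e-02] [ 1.49  0.43 -0.55]
False [ 8.194e-02 -2.000e-05  4.700e-02] [ 1.44  0.35 -0.44]
True [ 0.08072 -0.00042  0.04651] [1.16 0.85 1.21]
True [ 0.08091 -0.00135  0.04567] [ 0.31  0.45 -0.08]
True [ 0.08099 -0.00226  0.04494] [ 0.17  0.17 -0.31]
True [ 0.08106 -0.00329  0.04412] [ 0.19  0.15 -0.25]
True [ 0.0811  -0.00423  0.04336] [ 0.1   0.02 -0.18]
True [ 0.08116 -0.00512  0.04261] [ 0.23  0.15 -0.24]
True [ 0.08116 -0.00605  0.04186] [ 0.4   0.07 -0.36]
[ 0.12  0.17 -0.12] [ 0.08124 -0.00621  0.04172]
[ 0.09  0.09 -0.05] [8.113e-02 1.000e-05 4.700e-02]
[0.1  0.36 0.03] [8.104e-02 2.000e-05 4.702e-02]
[ 0.21  0.14 -0.05] [ 8.093e-02 -2.000e-05  4.700e-02]
[ 0.22  0.02 -0.04] [ 8.085e-02 -2.000e-05  4.699e-02]
[ 0.69  0.14 -0.12] [ 0.08078 -0.       0.047  ]
[ 0.92  0.21 -0.19] [8.070e-02 2.000e-05 4.701e-02]
[ 1.52  0.28 -0.29] [ 8.066e-02 -1.000e-05  4.698e-02]
[ 2.48168241  0.17942206 -0.40958747] 25.275
```

Run:
```python
from h import *
f0=np.load("f0.npy")
x=.08066
for i in range(5):
    x-=.0001;move_l(W(x,0,.047),feed=.002);f=F(15)-f0
    print(x,f.round(2),loc(observe()["eef_pos"])[0].round(5))
    if f[0]>3.5: break
hold(.3);print(F(15)-f0,observe()["time_s"])
```

```text
0.08055999999999999 [ 2.56  0.1  -0.33] 0.08057
0.08045999999999999 [ 3.48  0.25 -0.27] 0.08052
0.08035999999999999 [ 3.83  0.02 -0.39] 0.08043
[ 3.86674662  0.24406484 -0.52212826] 26.825
```

Run:
```python
from h import *
h=.0145
move_l(W(.095,0,.047),feed=.1);move_l(W(.095,0,.20),feed=.2);move_l(W(-.024,0,.20),feed=.2)
move_l(W(-.024,0,.166),feed=.08);hold(.1);f0=F(15);print(f0)
move_l(W(-.024,0,.160),feed=.03);print(F(10)-f0)
move_l(W(.0105-h,0,.160),feed=.04);print(F(8)-f0)
for ph in(55,48,40,33):
    p=np.deg2rad(ph);c=np.array([-.02+.0651*np.cos(p),.1+.0651*np.sin(p)])-.0022*np.array([np.sin(p),-np.cos(p)])
    move_l(W(c[0]-h,0,c[1]),feed=.05);print(ph,F(5)-f0)
l=loc(observe()["eef_pos"])
move_l(W(l[0],0,.2),feed=.2);move_l(W(l[0],0,.25)-.03*EX*0,feed=.2)
hold(.3)
import pickle
c=get_calibration("wrist");im,d=get_image("wrist");np.savez("pics/w2.npz",im=im,d=d);pickle.dump(c,open("pics/w2.pkl","wb"))
cv2.imwrite("pics/w2.png",cv2.resize(im[60:260,100:450,::-1],(790,451),interpolation=cv2.INTER_CUBIC))
P=cloud(d,c);q=P-O;L=np.stack([q@EX,q@EY,q[...,2]],-1)
m=(d>0)&(abs(L[...,1])<.006)&(L[...,0]>-.03)&(L[...,0]<.1)&(L[...,2]>.063)
B=L[m];
for lo in np.arange(-.03,.1,.004):
    t=B[(B[:,0]>=lo)&(B[:,0]<lo+.004)];
    if len(t):print(lo.round(3),t[:,2].max().round(4),end="; ")
m=(d>0)&(abs(abs(L[...,1])-.0155)<.003)&(L[...,2]>.066)&(L[...,0]>-.03)&(L[...,0]<.1);print("\nlegs",L[m].min(0) if m.any() else 0,L[m].max(0) if m.any() else 0)
print(observe()["time_s"])
```

```text
[-0.14773628  0.0048472  -0.14463823]
[0.08043106 0.12780075 0.20063048]
[0.10178763 0.27794464 0.3073253 ]
55 [ 0.37242627 -0.39105219  0.51546191]
48 [-0.02166697  0.03117278  0.02130845]
40 [-0.13622088 -0.01762369  0.28096578]
33 [-0.24860119  0.1935      0.41997401]
-0.03 0.3375; -0.026 0.3373; -0.022 0.3371; -0.018 0.3226; -0.014 0.3147; -0.01 0.3108; -0.006 0.3071; -0.002 0.3047; 0.002 0.2919; 0.006 0.2797; 0.01 0.3195; 0.014 0.3139; 0.018 0.3177; 0.022 0.3201; 0.026 0.2785; 0.03 0.2958; 0.034 0.3058; 0.038 0.3074; 0.042 0.3077; 0.046 0.3189; 0.05 0.3352; 0.054 0.3381; 0.058 0.3383; 0.062 0.339; 0.066 0.3395; 
legs [-0.02896819 -0.01849691  0.06600074] [0.07383576 0.01829469 0.3495085 ]
33.3667
```

View pics/w2.png

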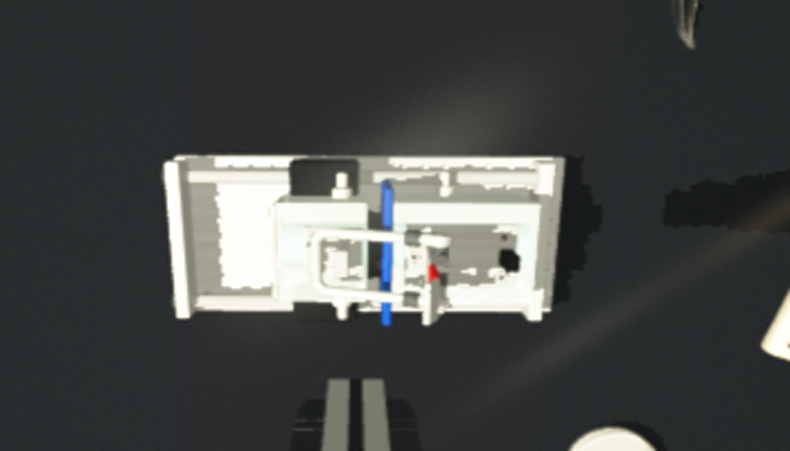

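The loop is down: its crossbar, at x≈318, lies beyond the keeper at 328–350. I'll check its height offline.

Run:
```python
from h import *
import pickle
z=np.load("pics/w2.npz");d=z["d"];c=pickle.load(open("pics/w2.pkl","rb"))
q=cloud(d,c)-O;L=np.stack([q@EX,q@EY,q[...,2]],-1)
for y0,y1 in((-.006,.006),(-.019,-.011),(.011,.019)):
    m=(d>0)&(L[...,1]>y0)&(L[...,1]<y1)&(L[...,2]<.2)&(L[...,2]>.066);B=L[m]
    print(y0,[(int(round(lo*1e3)),round(np.percentile(B[(B[:,0]>=lo)&(B[:,0]<lo+.003),2],90)*1e3,1)) for lo in np.arange(-.03,.1,.003) if ((B[:,0]>=lo)&(B[:,0]<lo+.003)).sum()>1])
# lever tilt: points above 0.11
m=(d>0)&(abs(L[...,1])<.008)&(L[...,2]>.1)&(L[...,2]<.175);B=L[m];print(len(B),B[:,0].min(),B[:,0].max(),B[:,2].max())
p=np.polyfit(B[:,2],B[:,0],1);print("lever slope",p)
```

```text
-0.006 [(-27, np.float64(101.8)), (-24, np.float64(104.2)), (-18, np.float64(147.7)), (-15, np.float64(153.2)), (-12, np.float64(155.9)), (-9, np.float64(155.3)), (0, np.float64(78.6)), (3, np.float64(78.6)), (21, np.float64(87.1)), (24, np.float64(87.1)), (27, np.float64(87.2)), (30, np.float64(87.3)), (33, np.float64(77.1)), (36, np.float64(81.2)), (39, np.float64(82.3)), (42, np.float64(79.6)), (45, np.float64(76.5))]
-0.019 [(-30, np.float64(67.3)), (-27, np.float64(104.2)), (-24, np.float64(106.1)), (-21, np.float64(105.4)), (-18, np.float64(103.5)), (-15, np.float64(100.6)), (-12, np.float64(100.4)), (-9, np.float64(100.0)), (-6, np.float64(98.9)), (-3, np.float64(96.4)), (0, np.float64(95.1)), (3, np.float64(94.6)), (6, np.float64(93.5)), (9, np.float64(92.1)), (12, np.float64(91.3)), (15, np.float64(90.5)), (18, np.float64(89.1)), (21, np.float64(88.3)), (24, np.float64(87.0)), (27, np.float64(85.5)), (30, np.float64(85.2)), (33, np.float64(83.3)), (36, np.float64(82.6)), (39, np.float64(81.6))]
0.011 [(-30, np.float64(86.3)), (-27, np.float64(103.9)), (-24, np.float64(106.8)), (-18, np.float64(87.1)), (-15, np.float64(100.6)), (-12, np.float64(100.4)), (-9, np.float64(100.4)), (-6, np.float64(99.7)), (-3, np.float64(96.5)), (0, np.float64(95.0)), (3, np.float64(93.7)), (6, np.float64(93.6)), (9, np.float64(92.4)), (12, np.float64(91.2)), (15, np.float64(89.9)), (18, np.float64(89.4)), (21, np.float64(88.0)), (24, np.float64(87.2)), (27, np.float64(85.5)), (30, np.float64(84.3)), (33, np.float64(84.2)), (36, np.float64(82.6)), (39, np.float64(81.3))]
197 -0.025221983371642658 -0.008463183625068236 0.15696533592967987
lever slope [ 0.19456177 -0.04161486]
```

```bash
cat >> h.py <<'E'
def lev(t,r=.062,h=.0145,off=.005):
    u=np.array([-np.cos(t),np.sin(t)]);n=np.array([np.sin(t),np.cos(t)])
    c=np.array([-.020,.082])+r*u+off*n
    return W(c[0]+h,0,c[1])
E
python3 - <<'E'
from h import *
f0=F(15)
move_l(W(.018,0,.144),feed=.15);print(F(8)-f0)
for t in list(np.linspace(1.6,.25,15)):
    move_l(lev(t),feed=.035);f=F(4)-f0;print(round(t,2),f.round(1),np.linalg.norm(f).round(1))
    if np.linalg.norm(f)>13: break
np.save("f0.npy",f0);print(observe()["time_s"])
E
```

```text
[-0.33073625  0.04691244 -0.10039887]
1.6 [ 0.4 -0.4 -0.3] 0.6
1.5 [ 0.2  0.2 -0.2] 0.3
1.41 [ 0.3 -0.4  0.3] 0.6
1.31 [ 0.1 -0.8 -0.2] 0.8
1.21 [-0.4 -0.4 -0.1] 0.6
1.12 [ 0.1 -0.6  0.3] 0.7
1.02 [-0.4 -0.3 -0.2] 0.6
0.92 [ 0.6 -0.3  0.1] 0.7
0.83 [ 0.   0.  -0.1] 0.1
0.73 [ 0.9 -0.3 -0.1] 0.9
0.64 [-0.  -0.9  1. ] 1.3
0.54 [-0.  -0.3  0.7] 0.8
0.44 [ 0.  -0.6  1.1] 1.2
0.35 [ 0.1 -0.5  0.4] 0.6
0.25 [-0.1 -0.3  0.2] 0.4
40.0917
```

Those forces are too low, below even the stiff pivot's 1.6 N, so I'll look.

Run:
```python
from h import *
import pickle
c=get_calibration("wrist");im,d=get_image("wrist");np.savez("pics/w3.npz",im=im,d=d);pickle.dump(c,open("pics/w3.pkl","wb"))
s,ds=get_image("side");A=cv2.resize(im[60:300,100:450,::-1],(500,343),interpolation=cv2.INTER_CUBIC)
B=cv2.resize(s[110:220,180:270,::-1],(280,343),interpolation=cv2.INTER_CUBIC)
cv2.imwrite("pics/w3.png",np.hstack([A,B]));print(loc(observe()["eef_pos"]),observe()["opening"])
q=cloud(d,c)-O;L=np.stack([q@EX,q@EY,q[...,2]],-1);i=im.astype(int)
rd=(d>0)&(i[...,0]>i[...,2]+60)&(np.abs(L[...,1])<.03)&(L[...,2]<.17);print(rd.sum(),L[rd].min(0),L[rd].max(0)) if rd.any() else 0
```

```text
[-0.06423233 -0.00012568  0.10192372] -0.00012622122997029672
365 [-0.28033185 -0.01052708  0.01575804] [-0.05730549  0.02999071  0.12090749]
```

View pics/w3.png

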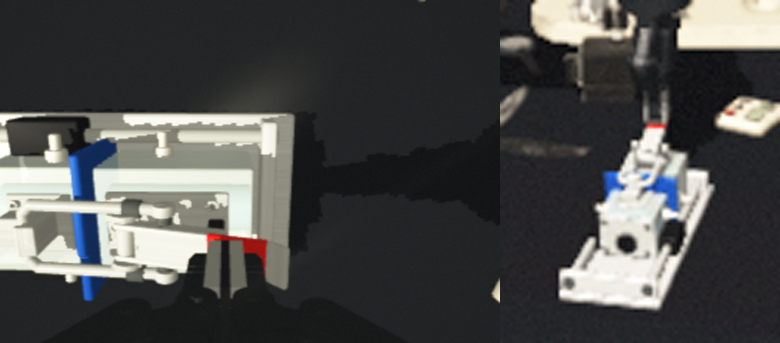

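The lever has followed the fingers down (red part under the tips at about (240,250)), so it is nearly closed. I'll check whether the crossbar is still in the keeper.

Run:
```python
from h import *
import pickle
z=np.load("pics/w3.npz");d=z["d"];c=pickle.load(open("pics/w3.pkl","rb"))
q=cloud(d,c)-O;L=np.stack([q@EX,q@EY,q[...,2]],-1)
for y0,y1 in((-.0065,.0065),(-.0115,-.0075),(.0075,.0115),(-.019,-.013),(.013,.019)):
    m=(d>0)&(L[...,1]>y0)&(L[...,1]<y1)&(L[...,2]<.13)&(L[...,2]>.064);B=L[m]
    print(y0,[(int(round(lo*1e3)),float(round(np.percentile(B[(B[:,0]>=lo)&(B[:,0]<lo+.003),2],85)*1e3,1))) for lo in np.arange(-.1,.1,.003) if ((B[:,0]>=lo)&(B[:,0]<lo+.003)).sum()>1])
cv2.imwrite("pics/w3b.png",cv2.resize(z["im"][130:260,60:220,::-1],(800,600)[:2],interpolation=cv2.INTER_CUBIC))
```

```text
-0.0065 [(-91, 110.4), (-88, 110.1), (-85, 107.1), (-82, 105.1), (-79, 126.4), (-76, 125.9), (-73, 126.8), (-67, 71.6), (-64, 76.4), (-61, 115.1), (-58, 125.6), (-55, 124.6), (-52, 96.5), (-49, 95.6), (-46, 94.7), (-43, 93.8), (-40, 93.1), (-37, 92.4), (-34, 91.5), (-31, 90.7), (-28, 89.8), (-25, 86.8), (-22, 87.4), (-19, 86.5), (-13, 68.8), (-10, 68.4), (-7, 65.3), (-1, 77.1), (2, 78.1), (11, 64.6), (14, 64.6), (17, 85.3), (20, 87.0), (23, 87.0), (26, 87.0), (29, 76.9), (32, 76.7), (35, 76.5), (38, 76.5), (41, 76.0)]
-0.0115 [(-91, 110.2), (-88, 109.6), (-85, 107.0), (-82, 104.6), (-79, 104.2), (-76, 103.6), (-73, 125.8), (-70, 126.9), (-67, 125.6), (-64, 124.7), (-61, 125.3), (-58, 97.0), (-55, 95.6), (-52, 95.3), (-49, 94.6), (-46, 93.6), (-43, 92.0), (-40, 92.0), (-37, 91.8), (-34, 91.0), (-31, 90.0), (-28, 88.8), (-25, 88.9), (-22, 89.7), (-19, 88.6), (-16, 86.5), (-1, 77.4), (2, 78.1), (23, 82.0), (26, 82.2), (32, 64.5), (35, 65.8), (38, 66.1)]
0.0075 [(-91, 110.6), (-88, 110.2), (-85, 107.3), (-49, 95.2), (-46, 94.9), (-43, 93.4), (-40, 92.6), (-37, 92.4), (-34, 91.3), (-31, 9
[... 252 characters left out ...]
58, 66.9), (-55, 67.0), (-52, 66.7), (-49, 67.0), (-46, 86.5), (-43, 89.9), (-40, 90.9), (-37, 89.8), (-34, 87.8), (-31, 87.4), (-28, 88.5), (-25, 88.2), (-22, 87.7), (-19, 86.2), (-16, 86.0), (-13, 85.8), (-10, 85.3), (-7, 85.2), (-4, 85.0), (-1, 84.3), (2, 84.0), (5, 84.2), (8, 83.7), (11, 83.7), (14, 83.2), (17, 82.9), (20, 82.7), (23, 82.4), (26, 81.3), (35, 64.4), (38, 64.3)]
0.013 [(-46, 87.8), (-43, 90.4), (-40, 91.1), (-37, 90.0), (-34, 88.0), (-31, 87.7), (-28, 88.8), (-25, 88.7), (-22, 88.4), (-19, 86.5), (-16, 86.5), (-13, 85.9), (-10, 85.3), (-7, 85.1), (-4, 84.9), (-1, 83.9), (2, 84.0), (5, 84.1), (8, 84.1), (11, 83.8), (14, 83.2), (17, 82.9), (20, 82.8), (23, 82.4), (26, 81.7)]
```

View pics/w3b.png

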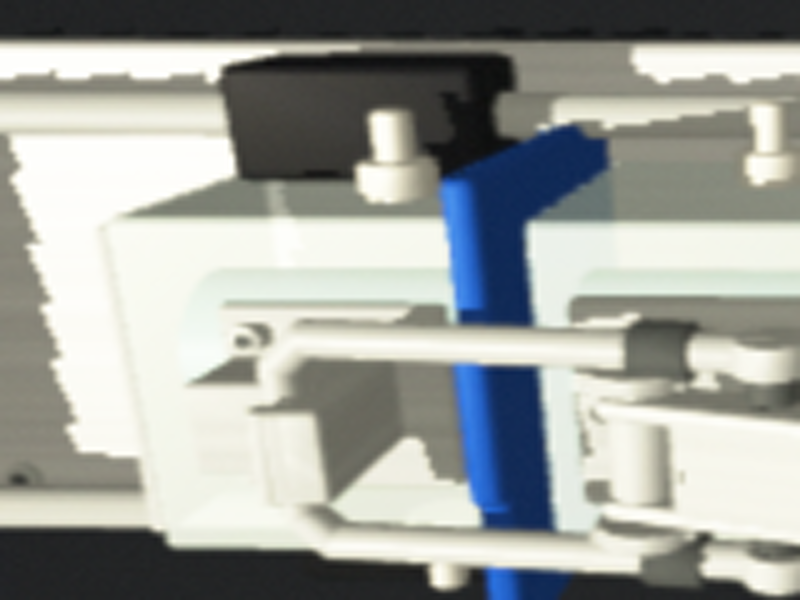

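The crossbar is under the lip (keeper block at (285,450) in the crop, bar passing beneath it), at x≈26.5, z≈79. The lever stands at about 0.28 rad. I'll continue over centre with force checks.

Run:
```python
from h import *
f0=np.load("f0.npy")
for t in (.2,.15,.1,.06,.03,.015,0,-.01,-.02,-.03,-.04,-.05,-.06):
    move_l(lev(t),feed=.02);f=F(6)-f0;print(t,f.round(1),loc(observe()["eef_pos"]).round(4))
    if np.linalg.norm(f)>5: break
print(observe()["time_s"])
```

```text
0.2 [-0.   0.   0.2] [-0.0653 -0.      0.0991]
0.15 [-0.1 -0.6  0.3] [-0.066  -0.0001  0.096 ]
0.1 [-0.1 -0.7 -0.1] [-0.0666 -0.0001  0.093 ]
0.06 [ 0.4 -0.   0.3] [-0.067  -0.0001  0.0906]
0.03 [-0.3 -0.7 -0.2] [-0.0673 -0.0001  0.0888]
0.015 [-0.1 -0.4 -0.4] [-0.0674 -0.      0.0879]
0 [ 0.1 -0.9  1.8] [-0.0676  0.0001  0.0871]
-0.01 [ 1.1 -2.3  5.5] [-0.0676  0.0001  0.087 ]
42.7917
```

Run:
```python
from h import *
import pickle
f0=np.load("f0.npy")
print((F(10)-f0).round(1))
move_l(lev(-.016),feed=.01);print((F(12)-f0).round(1),loc(observe()["eef_pos"]).round(4))
l=loc(observe()["eef_pos"]);move_l(W(l[0],0,.13),feed=.1);move_l(W(l[0]+.02,0,.25),feed=.2);hold(.3)
c=get_calibration("wrist");im,d=get_image("wrist");np.savez("pics/w4.npz",im=im,d=d)
q=cloud(d,c)-O;L=np.stack([q@EX,q@EY,q[...,2]],-1)
m=(d>0)&(abs(L[...,1])<.007)&(L[...,2]>.07)&(L[...,2]<.13)&(L[...,0]<-.03)&(L[...,0]>-.095);B=L[m]
print(len(B),np.polyfit(B[:,0],B[:,2],1),B[:,0].min(),np.percentile(B[:,2],[5,50,95]))
for y0,y1 in((.0075,.0115),(-.0065,.0065)):
    m=(d>0)&(L[...,1]>y0)&(L[...,1]<y1)&(L[...,2]<.13)&(L[...,2]>.064);B=L[m]
    print(y0,[(int(round(lo*1e3)),float(round(np.percentile(B[(B[:,0]>=lo)&(B[:,0]<lo+.002),2],85)*1e3,1))) for lo in np.arange(.006,.05,.002) if ((B[:,0]>=lo)&(B[:,0]<lo+.002)).sum()>1])
cv2.imwrite("pics/w4.png",cv2.resize(im[60:260,100:450,::-1],(790,451),interpolation=cv2.INTER_CUBIC))
print(observe()["time_s"])
```

```text
[ 1.1 -2.3  6.2]
[ 1.6 -3.7  8.3] [-0.0676  0.0002  0.087 ]
678 [-0.02675675  0.08622567] -0.09441269826256286 [0.08653384 0.08773617 0.09034934]
0.0075 [(10, 64.3), (12, 64.5), (14, 64.2), (22, 81.7), (24, 83.2), (26, 82.2), (28, 81.0), (36, 71.1), (38, 66.1)]
-0.0065 [(12, 64.9), (14, 65.3), (16, 64.5), (18, 86.4), (20, 87.1), (22, 87.3), (24, 87.1), (26, 86.8), (28, 85.4), (30, 76.2), (32, 76.8), (34, 76.7), (36, 76.4), (38, 76.4), (40, 76.5)]
44.925
```

View pics/w4.png

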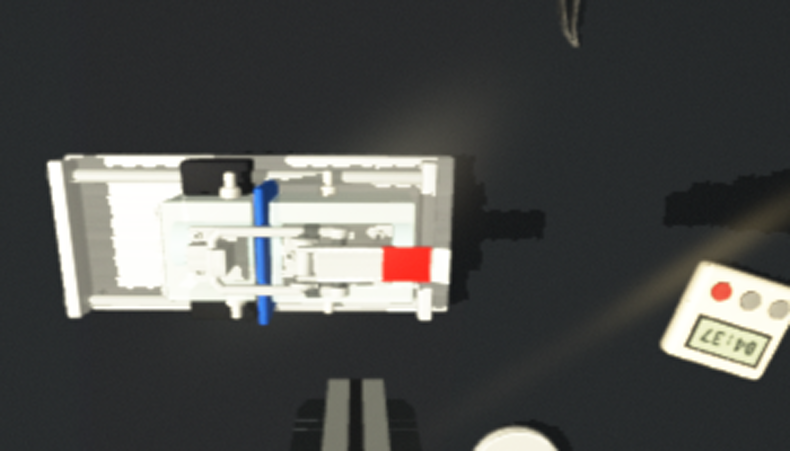

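The lever lies level with the red end at (408,265), and the loop is hooked on the keeper at (210,260). Next is a more robust check of the lever angle.

Run:
```python
from h import *
from scipy.stats import theilslopes
z=np.load("pics/w4.npz");d=z["d"];c=get_calibration("wrist")
q=cloud(d,c)-O;L=np.stack([q@EX,q@EY,q[...,2]],-1)
def fit(n,m):
    B=L[m&(d>0)];s=theilslopes(B[:,2],B[:,0]);print(n,len(B),np.round(s,4),[(int(x*1e3),float(np.round(np.median(B[(B[:,0]>=x)&(B[:,0]<x+.006),2])*1e3,1))) for x in np.arange(B[:,0].min(),B[:,0].max(),.006)])
y=L[...,1];x=L[...,0];h=L[...,2]
fit("lever",(abs(y)<.007)&(x<-.03)&(x>-.089)&(h>.08)&(h<.1))
fit("base edge",(y<-.03)&(y>-.047)&(x<.11)&(x>.065)&(h<.03)&(h>.002))
fit("fixed top",(abs(y)>.02)&(abs(y)<.027)&(x<-.01)&(x>-.075)&(h>.055)&(h<.068))
fit("sill",(abs(y)<.006)&(x<.041)&(x>.031)&(h>.07)&(h<.08))
```

```text
lever 621 [-0.0078  0.0875 -0.0113 -0.0044] [(-88, 88.1), (-82, 88.2), (-76, 88.0), (-70, 88.1), (-64, 88.1), (-58, 87.9), (-52, 87.6), (-46, 87.8), (-40, 87.8), (-34, 87.8)]
base edge 427 [-0.0057  0.0132 -0.0188  0.0074] [(65, 13.0), (71, 13.1), (77, 12.8), (83, 12.4), (89, 12.9), (95, 12.6), (101, 12.5), (107, 12.4)]
fixed top 496 [ 0.0004  0.0628 -0.0031  0.004 ] [(-74, 62.7), (-68, 62.7), (-62, 62.7), (-56, 63.0), (-50, 62.7), (-44, 62.8), (-38, 62.6), (-32, 62.8), (-26, 62.8), (-20, 62.7), (-14, 62.7)]
sill 88 [-0.0107  0.0766 -0.0667  0.041 ] [(31, 76.1), (37, 76.3)]
```

Run:
```python
from h import *
print(job_done())
```

```text
the job is handed in; nothing more can be done
None
```

I handed the job in at about 45 s; no verdict came back. The cell is closed, with the loop hooked in the keeper and the lever about 0.01 rad from its stop. My hand pushes, averaged, were about 4 N on the sliding half and 9 N on the lever. The loop's pull and the gasket squeeze were not measured directly, and the push forces while closing the lever read lower than expected.

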